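Drop a spent battery into the desk's pedal bin

TASK

Lay the spent battery (white with a red band) across the loading ramp of the battery bin and let it roll down against the shut lid. Then press the red pedal down until you feel it rest on its rubber stop, pushing with no more than 25 N, so that the lid rises and the battery rolls in, and ease the pedal back up under control so that the lid closes without dropping shut. Work the lid by the pedal only and leave the other things on the desk where they are.

Things in the scene. Friction and masses are not known exactly. Their poses are not given: they have to be found in the camera images.
- spent_cell: The spent battery: white cylinder with a red band round its middle, 33 mm in diameter, 61 mm long, about 140 g. Origin at its centre, own y along its axis. It lies in one of the two places of the tray, axis level; it may have rolled round its axis.
- fresh_cell: A fresh battery, plain blue, same size, in the other place of the tray: not to be moved. Origin at its centre, own y along its axis.
- tray: Fixed black desk tray 210 x 100 mm, rim 12 mm high, floor 4 mm thick. Origin at the centre of its underside. The two batteries lie at x = -45 and +45 mm with their axes along the tray's y, each between two 3 mm ribs; a battery's centre is 20.5 mm above the desk.
- bin: Fixed desk-top battery bin, clear sides, 200 (x) by 88 (y) mm, sides 155 mm high, 4 mm walls. Origin: centre of the box's underside, on the desk. The -x half is covered by the green lid; the +x half is an open-topped ramp (see ramp_mid). Inside, below lid and ramp, it is hollow, floor 6 mm up. The pedal sticks out at -x, in the middle, over a 4 mm foot plate that reaches to x = -255.
- ramp_mid (a point): Point on the ramp at bin x = +55 mm, y = 0, 127 mm above the desk; axes as the bin's. The ramp rises 12 degrees towards +x, from 115 mm at x = 0 to 136 mm at x = 100, 80 mm wide between the sides; a battery lies on it with its axis along the bin's y. The lid's flap stops it at the foot, centre at x = 21. Laid here there is finger room uphill and downhill.
- pedal_pad (a point): Middle of the top of the red pedal pad (60 x 60 mm, 8 mm thick, steel arm behind it), about 105 mm from the pedal's hinge and 105 mm out from the bin's end wall; 63 mm above the desk when the pedal is up. Moves with the pedal.
- pedal (a joint): Pedal angle, rad: 0 up, growing as the pad goes down. A spring pushes up with 4 N at first, 8 to 11 N just above the stop (0.2 N per mm). A rubber stop under the pad (3 N per mm) ends the travel at 0.23 to 0.36 rad (24 to 37 mm down), differing from bin to bin: to be felt. Let go when down, the pedal snaps up and the lid slams.
- lid (a joint): Lid angle, rad: 0 shut; linked to the pedal, 2.3 times the pedal's angle. The battery can pass under the flap from about 0.3 rad.
- lid_edge (a point): Middle of the top of the green lid's free edge (lid 104 x 88 mm, hinged at the end above the pedal, with a 32 mm flap hanging from the free edge); 159 mm above the desk when shut.
- mug: White mug, 80 mm wide, 95 mm high, origin under its centre. Bystander.
- stapler: Blue and black stapler 130 x 34 x 57 mm, origin under its centre, length along x. Bystander.
- pen_cup: Dark pen cup with pens, 76 mm wide, 170 mm high with pens, origin under its centre. Bystander.

How it is judged:
By the outcome, as a careful person would: the job done as asked, in the order asked, and still so for the second after the job is handed in, with the robot touching nothing.
It also fails if it takes over 64 s, if anything falls off the work surface, if the arm or the gripper's body presses on something with over 40 N, if the wrist force passes 120 N, or if a joint passes its speed limit or range.

ROBOT

A 6-joint arm with a two-finger parallel gripper is mounted at the origin on the work surface. World frame = base frame: x ahead of the robot, y to its left, z up, the work surface at z = 0. Lengths are in m, angles in degrees, forces in N, time in s.
With the tool pointing down it reaches from about 0.275 to 0.725 m from the base axis. Payload 15.9 kg.
Tool frame: the origin (TCP) lies midway between the tips of the shut fingers; the grasp point (between the pads) lies 19 mm behind it; y points along the fingers, z is the direction in which the jaws open and shut, and the axes are right-handed (so a half turn about y gives the same grasp; the last joint's range is limited). The gripper opens to 85 mm and grips with 20 to 120 N. Pads are 22 mm wide; open, the fingers measure 114 mm over their backs; the gripper's body (76 mm by 85 mm) begins 54 mm behind the grasp point. The pads swing forward as they close: fully open they stand 13 mm farther back than shut.
Start: joints at [0, 12.198, -1.971, 75.831, 0, 90], TCP at [0.5, -0, 0.231] pointing down, gripper open.
Joint ranges: [-170.91, 170.91], [-42.67, 98.43], [-65.05, 77.54], [-120.47, 116.71], [-90, 82.35], [-180, 180]. Speed limits (degrees/s): [108.29, 108.29, 136.94, 147.25, 180, 180].

INTERFACE

Orientations are given as [roll, pitch, yaw] about the fixed x, y, z axes, in that order (R = Rz(yaw) Ry(pitch) Rx(roll)).
In Python, from rig import state, imaging, job gives the robot as it stands. The module is installed in compiled form; this text tells all that it offers.
- The arm moves only by the shell command python3 -m handwheel 'ROWS' [OPENING] [FORCE]. ROWS is JSON, a list that holds one entry, the list of rows, each a list of 4 numbers: the shift along the tool's x, y, z in cm, then the turn about the tool's y in rad. In form: [[[x, y, z, turn], ...]]. A call has 1 to 5 rows; each row shifts and turns the commanded pose from where the row before left it, along the tool's axes as they then stand; what a row does not reach is not made up. A row lasts 1/8 s, in which the tool goes at most 62.5 mm and 10.7 degrees, less where a joint would pass 70% of its speed; a pose out of reach is approached as far as the arm can. A call is refused whole if a number of a shift passes 6.25 or a number of a turn 0.188, either way. A call with a gripper value outside its range is refused whole. OPENING is the opening, from 0 (shut) to 1 (fully open), set as the call begins (- or left out, the last holds). The fingers move at their own pace and stop on an object; FORCE is the grip in N (left out, the last holds). Time passes only in rows, so rows that do not move let the fingers close. It gives the time, the measured TCP pose, the force and the opening at its end, in the units of the state.
- state(): the state, without advancing time (a new reading comes with each control period).
- imaging.grab_frame(name): name is "scene" or "side" or "wrist"; returns the picture (480x640x3 uint8, red, green, blue); there is no depth.
- imaging.camera_params(name): a dict with "vertical_fov" (degrees; the focal length in pixels is half the picture's height over the tangent of half this angle, whatever the lens; pixels are square), "cx", "cy" (the principal point, pixels), "view" (4x4, takes a point from world to camera coordinates). Camera axes: x right, y up, looking along -z (the intrinsics and any distortion apply to the point x, -y, -z); pixel columns grow to the right and rows downward; lengths in m; the calibration is good to about 2 mm. A picture is of the moment at which its call begins: read the wrist's pose just before it. camera_params takes no time and is no camera call; for the wrist camera it gives the pose at the moment of the call.
- job.finish_job(): hands the job in, once; it reports no verdict.
The state is a dict: "time": time; "joint_positions": joint angles; "dq": joint speeds; "tau": joint torques, N m; "tool_pos": TCP position; "orientation": TCP orientation; "force": force on the tool from outside, world axes, zero at the start; "moment": the same for the moment, N m; "gripper_width": finger opening in m.
Only numpy, scipy, OpenCV 4.12 (cv2) and the standard library are available. Lean on these libraries where they do the work, as an engineer would, in place of code of your own. Each camera call takes 0.05 s, during which the arm holds its last target.

## Working session

There is one attempt and no reset: what is moved stays moved. The work goes in short steps, Python scripts to look and compute and a shell command to move; the robot and the scene stay as the last step left them, time stands still between calls to the robot, and variables do not carry over. Pictures are saved under pics/ and viewed, and the job is handed in when it is done.

```bash
mkdir -p pics; ls
python3 - <<'E'
from rig import state, imaging, job
import cv2,json
s=state();print(s)
for n in ("scene","side","wrist"):
    p=imaging.camera_params(n);print(n,p)
    im=imaging.grab_frame(n);cv2.imwrite(f"pics/a_{n}.png",im[:,:,::-1])
E
```

```text
pics
{'time': 0.0, 'joint_positions': array([ 2.91920619e-06,  1.22209286e+01, -2.00968824e+00,  7.58295189e+01,
       -1.43059249e-03,  8.99993606e+01]), 'dq': array([ 0.06647369,  0.07297751, -0.04921361,  0.01479472, -0.02677007,
        0.02924672]), 'tau': array([-1.43474466e-03, -6.86183596e+01,  4.87125492e+01,  1.75234705e-02,
       -1.83502889e-04, -7.31988712e-05]), 'tool_pos': array([ 4.99662643e-01, -7.85461644e-06,  2.30839910e-01]), 'orientation': array([-9.00601358e+01, -1.42992056e-03, -8.99993561e+01]), 'force': array([-0.11005884, -0.57514864,  0.73317882]), 'moment': array([0.01587174, 0.01883358, 0.06122086]), 'gripper_width': 0.08534614279644871}
scene {'vertical_fov': 53.67404710673022, 'cx': 310.585966654835, 'cy': 239.93230882877955, 'view': array([[ 0.0123635 ,  0.99991401,  0.0043726 , -0.04972189],
       [-0.73499905,  0.00612289,  0.67804049,  0.31814067],
       [ 0.67795541, -0.01159682,  0.73501155, -1.54288078],
       [ 0.        ,  0.        ,  0.        ,  1.        ]])}
side {'vertical_fov': 44.115234904304096, 'cx': 304.9862676188219, 'cy': 235.38432980662023, 'view': array([[-0.880588  , -0.47371725, -0.01251957,  0.53720321],
       [ 0.29276689, -0.56461564,  0.77168435, -0.2343946 ],
       [-0.37262893,  0.67587066,  0.63588248, -1.36899174],
       [ 0.        ,  0.        ,  0.        ,  1.        ]])}
wrist {'vertical_fov': 67.00552095829664, 'cx': 321.53843405906827, 'cy': 239.77852355016066, 'view': array([[ 9.99999659e-01, -3.06255169e-04, -7.66354538e-04,
        -4.98450791e-01],
       [ 4.51674370e-05,  9.47514329e-01, -3.19713301e-01,
         4.11562466e-02],
       [ 8.24045757e-04,  3.19713157e-01,  9.47514020e-01,
        -3.80312674e-01],
       [ 0.00000000e+00,  0.00000000e+00,  0.00000000e+00,
         1.00000000e+00]])}
```

View pics/a_scene.png

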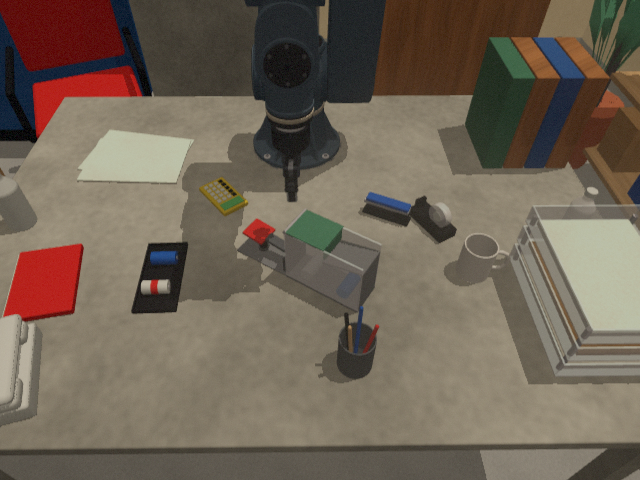

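View pics/a_side.png

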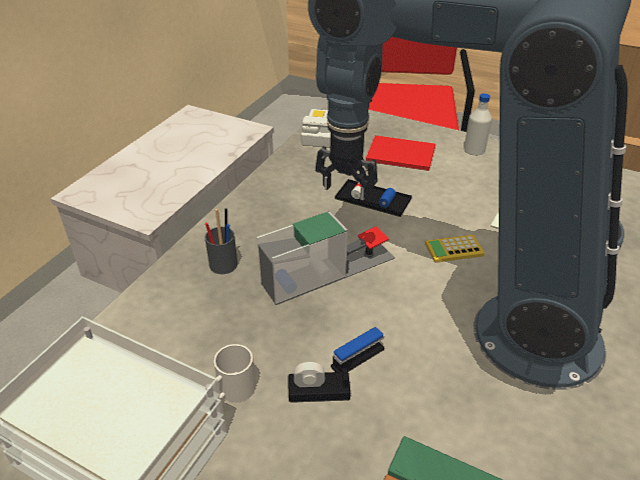

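View pics/a_wrist.png

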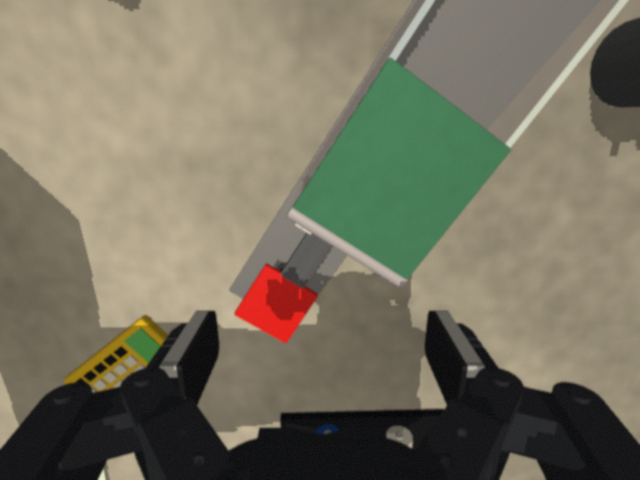

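```bash
cat > h.py <<'E'
import numpy as np, cv2
from rig import state, imaging
def cam(n):
    p=imaging.camera_params(n); f=240/np.tan(np.radians(p['vertical_fov']/2))
    return dict(f=f,cx=p['cx'],cy=p['cy'],V=np.array(p['view']))
def ray(c,u,v):
    d=np.array([(u-c['cx'])/c['f'],-(v-c['cy'])/c['f'],-1.0]);R=c['V'][:3,:3];t=c['V'][:3,3]
    d=R.T@d; return -R.T@t, d/np.linalg.norm(d)
def plane(c,u,v,z):
    o,d=ray(c,u,v); return o+d*(z-o[2])/d[2]
def tri(rays):
    A=np.zeros((3,3));b=np.zeros(3)
    for o,d in rays:
        P=np.eye(3)-np.outer(d,d);A+=P;b+=P@o
    x=np.linalg.solve(A,b); return x,[np.linalg.norm((np.eye(3)-np.outer(d,d))@(x-o)) for o,d in rays]
def proj(c,p):
    q=c['V'][:3,:3]@np.array(p)+c['V'][:3,3]
    return c['cx']+c['f']*q[0]/-q[2], c['cy']-c['f']*q[1]/-q[2]
def blobs(im,lo,hi,amin=30):
    h=cv2.cvtColor(im,cv2.COLOR_RGB2HSV);m=cv2.inRange(h,np.array(lo),np.array(hi))
    n,l,s,ce=cv2.connectedComponentsWithStats(m)
    out=[]
    for i in range(1,n):
        if s[i,4]>=amin:
            cs,_=cv2.findContours((l==i).astype(np.uint8),cv2.RETR_EXTERNAL,cv2.CHAIN_APPROX_NONE)
            c=max(cs,key=cv2.contourArea); hull=cv2.convexHull(c)
            ap=cv2.approxPolyDP(hull,0.04*cv2.arcLength(hull,True),True)[:,0]
            out.append((ce[i].round(1).tolist(),int(s[i,4]),ap.tolist()))
    return out
E
python3 - <<'E'
from h import *
for n in("scene","side","wrist"):
    im=cv2.imread(f"pics/a_{n}.png")[:,:,::-1].copy()
    print(n,"red")
    for b in blobs(im,(0,170,90),(4,255,255)):
        print(b)
    print("red2",[b for b in blobs(im,(176,170,90),(180,255,255))])
    print("green");[print(b) for b in blobs(im,(60,80,40),(85,255,255))]
    print("blue");[print(b) for b in blobs(im,(100,150,60),(125,255,255))]
    print("cam pos",-cam(n)['V'][:3,:3].T@cam(n)['V'][:3,3])
E
python3 - <<'E'
import cv2
a=cv2.imread("pics/a_scene.png")[180:380,120:400];cv2.imwrite("pics/a_sc_crop.png",cv2.resize(a,None,fx=2.8,fy=2.8,interpolation=cv2.INTER_CUBIC))
a=cv2.imread("pics/a_side.png")[150:320,240:430];cv2.imwrite("pics/a_si_crop.png",cv2.resize(a,None,fx=3.5,fy=3.5,interpolation=cv2.INTER_CUBIC))
E
```

```text
scene red
([59.4, 30.0], 5255, [[122, 52], [29, 69], [0, 0], [106, 0]])
([80.3, 90.8], 2960, [[131, 68], [141, 95], [36, 135], [33, 84]])
([258.3, 230.8], 417, [[256, 219], [274, 229], [261, 243], [243, 232]])
([45.2, 282.5], 4484, [[82, 245], [73, 312], [4, 315], [20, 253]])
([153.7, 286.0], 78, [[157, 280], [157, 292], [151, 292], [152, 280]])
([368.7, 343.0], 31, [[373, 336], [366, 351], [364, 350], [371, 335]])
red2 []
green
([607.2, 11.0], 325, [[618, 0], [615, 17], [598, 33], [597, 3]])
([631.7, 18.7], 492, [[639, 0], [639, 39], [632, 40], [621, 32], [620, 22], [628, 0]])
([511.4, 58.5], 850, [[489, 38], [507, 38], [533, 79], [513, 78]])
([520.8, 100.4], 40, [[526, 98], [523, 106], [517, 103], [518, 94]])
([513.0, 113.3], 38, [[520, 112], [519, 116], [505, 115], [515, 109]])
([314.7, 229.7], 881, [[308, 211], [341, 226], [323, 249], [287, 232]])
blue
([24.7, 89.0], 31, [[30, 91], [20, 91], [20, 83], [30, 88]])
([6.2, 117.4], 36, [[14, 116], [3, 122], [0, 120], [6, 113], [12, 113]])
([388.7, 200.8], 153, [[369, 194], [409, 207]])
([162.7, 256.6], 298, [[176, 252], [175, 262], [1
[... 568 characters left out ...]
 254], [437, 255]])
([430.9, 464.6], 2550, [[388, 473], [406, 437], [501, 479]])
blue
([484.2, 97.3], 68, [[489, 95], [487, 101], [480, 100], [481, 94]])
([387.1, 196.7], 192, [[391, 188], [395, 192], [387, 206], [380, 205], [382, 194]])
([227.0, 232.7], 49, [[227, 224], [228, 240], [226, 241]])
([358.0, 343.6], 600, [[382, 334], [342, 360], [334, 352], [374, 327]])
cam pos [0.03155176 1.04740092 1.05812206]
wrist red
([275.2, 303.9], 3489, [[265, 265], [316, 294], [285, 342], [235, 314]])
red2 []
green
([400.0, 170.7], 24503, [[389, 59], [509, 149], [407, 277], [294, 206]])
blue
([325.8, 428.6], 80, [[336, 429], [317, 432], [323, 426], [332, 426]])
cam pos [0.49878718 0.08244218 0.3731945 ]
```

View pics/a_sc_crop.png

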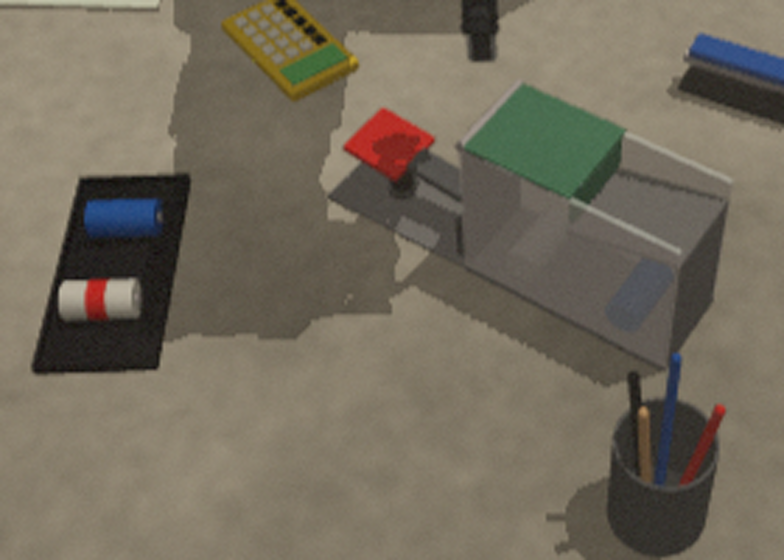

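View pics/a_si_crop.png

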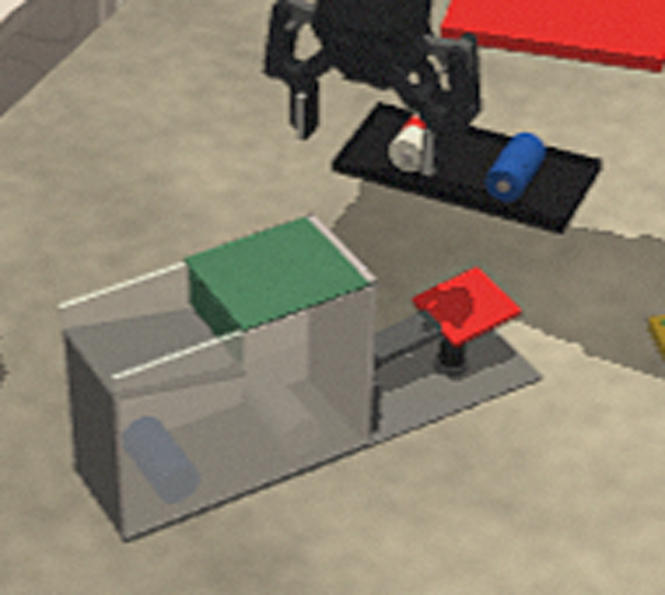

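Run:
```python
from h import *
S,D,W=cam("scene"),cam("side"),cam("wrist")
pts={'padC':[(258.3,230.8),(373.2,237),(275.2,303.9)],
'lidA':[(342.5,226.5),(302,246),(389,59)],'lidB':[(324,249.5),(293,224.5),(509,149)],
'lidC':[(286.5,232.5),(328,212.5),(407,277)],'lidD':[(307,210.5),(345,230),(294,206)]}
R={}
for k,p in pts.items():
    r=[ray(c,*q) for c,q in zip((S,D,W),p)]
    x,e=tri(r);R[k]=x
    print(k,x.round(4),(np.array(e)*1000).round(1), 'wrist on plane', plane(W,*p[2],0.063 if k=='padC' else 0.159).round(4))
for a,b in('AB','BC','CD','DA'):
    print(a,b,np.linalg.norm(R['lid'+a]-R['lid'+b]))
u=(R['lidA']+R['lidB']-R['lidC']-R['lidD'])[:2];print('binx',np.degrees(np.arctan2(u[1],u[0])))
v=(R['lidA']+R['lidD']-R['lidC']-R['lidB'])[:2];print('biny',np.degrees(np.arctan2(v[1],v[0])))
# tray corners from scene at z=.012
T=[(148.4,243),(187.7,243),(176.5,312),(132,312.5)]
P=[plane(S,*t,0.012) for t in T];[print(p.round(4)) for p in P];print('tray c',np.mean(P,0).round(4))
print('cell scene z.0205+', plane(S,154,286,0.03).round(4), plane(S,154,286,.0205).round(4))
```

```text
padC [ 0.454  -0.0887  0.0597] [2.  1.5 0.5] wrist on plane [ 0.454  -0.0872  0.063 ]
lidA [0.5411 0.1166 0.1542] [ 5.1 10.8  6.7] wrist on plane [0.5347 0.112  0.159 ]
lidB [0.6062 0.0675 0.1579] [2.9 1.2 2.4] wrist on plane [0.6064 0.0652 0.159 ]
lidC [ 0.553  -0.0141  0.1573] [3.4 2.7 2. ] wrist on plane [ 0.5538 -0.0152  0.159 ]
lidD [0.4829 0.0323 0.1583] [3.6 2.6 1.1] wrist on plane [0.482  0.0317 0.159 ]
A B 0.0816005511735137
B C 0.09741673269273958
C D 0.0840779124276721
D A 0.10253814534605601
binx 56.12567795876138
biny 144.7655378967406
[ 0.4516 -0.3743  0.012 ]
[ 0.4524 -0.2731  0.012 ]
[ 0.665  -0.2639  0.012 ]
[ 0.6654 -0.3647  0.012 ]
tray c [ 0.5586 -0.319   0.012 ]
cell scene z.0205+ [ 0.6042 -0.3235  0.03  ] [ 0.5969 -0.3273  0.0205]
```

```bash
python3 -m handwheel '[[[5.2,0,2,0],[5.2,0,2,0],[5.2,0,2,0],[5.2,0,2,0],[5.2,0,2,0]]]' 1 40; python3 -m handwheel '[[[0,0,0,0],[0,0,0,0]]]'
python3 - <<'E'
from h import *
print(state()['tool_pos'],state()['orientation'])
W=cam("wrist");np.save("w1.npy",W['V']);im=imaging.grab_frame("wrist");cv2.imwrite("pics/b_wrist.png",im[:,:,::-1])
for b in blobs(im,(0,170,60),(4,255,255)):print(b)
for b in blobs(im,(100,150,60),(125,255,255)):print(b)
for b in blobs(im,(0,0,150),(40,60,255),200):print(b)
E
```

```text
time: 0.78
tool_pos: [0.6003, -0.2618, 0.2311]
orientation: [-90.0, 0.0, -90.0]
force: [0.4, 0.8, 0.6]
gripper_width: 0.085
time: 1.02
tool_pos: [0.5998, -0.2598, 0.2308]
orientation: [-90.0, 0.0, -90.0]
force: [-0.4, 0.5, 0.1]
gripper_width: 0.0855
[ 0.59977486 -0.25981164  0.23078249] [-9.00461195e+01  3.23749035e-02 -9.00224222e+01]
([128.5, 17.5], 2958, [[174, 0], [146, 51], [71, 3]])
([320.1, 272.1], 408, [[336, 263], [336, 274], [330, 278], [304, 276], [303, 264]])
([296.5, 419.9], 4393, [[373, 427], [228, 450], [209, 422], [367, 395]])
([233.8, 266.4], 1951, [[244, 234], [252, 289], [227, 298], [215, 239]])
([209.7, 8.3], 311, [[221, 0], [211, 21], [199, 11], [204, 0]])
([431.1, 155.2], 136199, [[639, 0], [602, 395], [125, 214], [228, 0]])
([319.3, 253.0], 671, [[333, 242], [332, 262], [305, 261], [305, 243]])
([319.8, 289.6], 379, [[330, 296], [311, 297], [309, 281], [332, 280]])
([58.3, 362.6], 8708, [[0, 311], [152, 356], [14, 429]])
([238.2, 396.0], 2641, [[198, 405], [216, 371], [299, 402], [208, 418]])
([420.1, 407.1], 1550, [[432, 374], [442, 410], [407, 443], [389, 437]])
([3.3, 427.3], 296, [[0, 401], [10, 433], [0, 448]])
([636.0, 425.8], 223, [[639, 443], [630, 432], [639, 405]])
([121.7, 468.8], 833, [[143, 478], [99, 479], [108, 460], [132, 453]])
([523.7, 473.3], 517, [[545, 479], [500, 478], [506, 470], [536, 464]])
```

View pics/b_wrist.png

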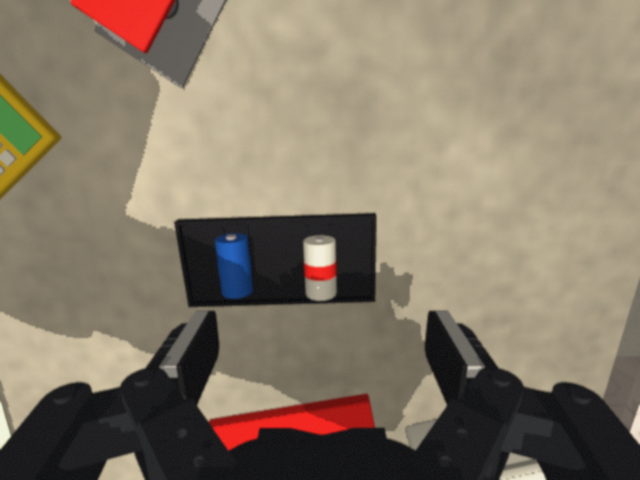

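Run:
```python
from h import *
S,D=cam("scene"),cam("side");W=cam("wrist")
s=imaging.grab_frame("scene");d=imaging.grab_frame("side")
cv2.imwrite("pics/b_side.png",d[:,:,::-1]);cv2.imwrite("pics/b_scene.png",s[:,:,::-1])
print([b for b in blobs(s,(0,150,60),(6,255,255),20) if abs(b[0][0]-154)<30])
print([b for b in blobs(d,(0,150,60),(6,255,255),10) if 330<b[0][0]<380 and 150<b[0][1]<220])
for u,v in((178,221),(375,213),(375,301),(189,306)): print(plane(W,u,v,.012).round(4))
r=[ray(W,320.1,271),ray(S,153.7,286)];print(tri(r), plane(W,320,271,.037))
# axis ends top line
for v in(240,297):print(plane(W,320,v,.0205).round(4))
im=cv2.imread("pics/b_side.png")[160:240,310:430];cv2.imwrite("pics/b_sidec.png",cv2.resize(im,None,fx=5,fy=5))
```

```text
[([153.8, 286.1], 98, [[158, 279], [157, 293], [151, 293], [151, 281]])]
[([361.1, 185.8], 34, [[355, 185], [357, 183], [360, 183], [365, 187], [365, 190]])]
[ 0.4502 -0.2782  0.012 ]
[ 0.6536 -0.2697  0.012 ]
[ 0.6584 -0.3708  0.012 ]
[ 0.4501 -0.3771  0.012 ]
(array([ 0.59724757, -0.32891918,  0.02150241]), [np.float64(0.0012509930472252445), np.float64(0.001250993047225275)]) [ 0.59715515 -0.32352831  0.037     ]
[ 0.5971 -0.2961  0.0205]
[ 0.597  -0.3614  0.0205]
```

View pics/b_sidec.png

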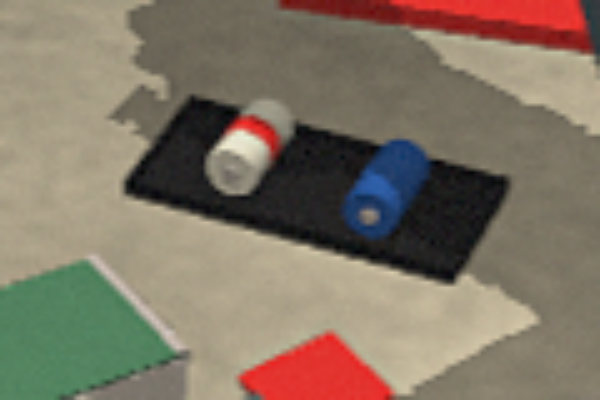

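```bash
python3 -m handwheel '[[[3.4,2,-0.15,-0.03],[3.3,4,-0.1,0],[0,5,0,0],[0,3,0,0],[0,0,0,0]]]' 1 40; python3 -m handwheel '[[[0,0,0,0]]]'
python3 - <<'E'
from h import *
print(state()['tool_pos'],state()['orientation'])
W=cam("wrist");im=imaging.grab_frame("wrist");cv2.imwrite("pics/c_wrist.png",im[:,:,::-1])
for b in blobs(im,(0,170,60),(4,255,255)):print(b)
for z in(0,.0205,.0415):print(proj(W,(*state()['tool_pos'][:2],z)))
E
```

```text
time: 1.8
tool_pos: [0.5972, -0.3255, 0.0897]
orientation: [-90.2, 0.1, -88.2]
force: [-0.8, -0.6, 0.7]
gripper_width: 0.0849
time: 1.92
tool_pos: [0.5993, -0.3268, 0.0934]
orientation: [-89.9, -0.1, -88.2]
force: [1.4, -0.4, 0.5]
gripper_width: 0.0852
[ 0.59929109 -0.32682271  0.09336998] [-8.98901796e+01 -6.38978970e-02 -8.82380735e+01]
([318.9, 261.6], 1188, [[346, 247], [340, 271], [293, 267], [292, 247]])
(np.float64(323.1461519515541), np.float64(244.0731412870727))
(np.float64(323.3503452816068), np.float64(254.7898547034784))
(np.float64(323.5986044534991), np.float64(267.81928322338996))
```

View pics/c_wrist.png

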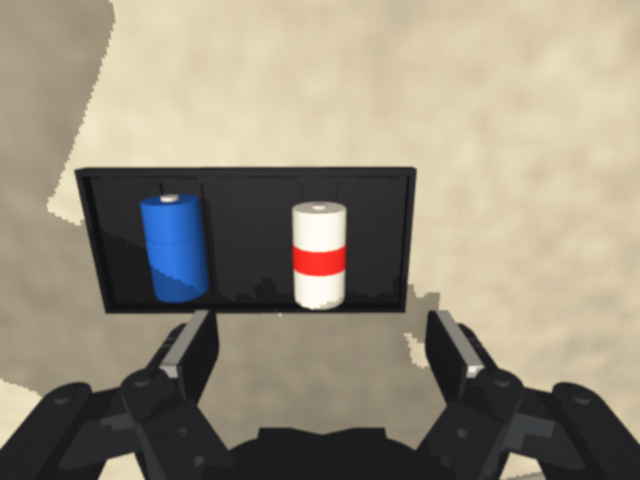

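```bash
python3 -m handwheel '[[[0,3,0,0],[0,3,0,0],[0,2,0,0],[0,0,0,0]]]' 0.75 40;  python3 -m handwheel '[[[0,0,0,0],[0,0,0,0],[0,0,0,0],[0,0,0,0],[0,0,0,0]]]' 0.2 40; python3 -m handwheel '[[[0,0,0,0],[0,0,0,0]]]'
```

```text
time: 2.48
tool_pos: [0.5984, -0.3268, 0.0115]
orientation: [-90.0, 0.0, -88.3]
force: [-0.5, 0.7, 0.4]
gripper_width: 0.0641
time: 3.1
tool_pos: [0.5994, -0.3275, 0.0132]
orientation: [-89.9, -0.1, -88.3]
force: [-0.5, 1.4, 7.3]
gripper_width: 0.0317
time: 3.35
tool_pos: [0.5994, -0.3275, 0.0132]
orientation: [-89.9, -0.1, -88.3]
force: [-1.9, 1.5, 7.7]
gripper_width: 0.0316
```

```bash
python3 -m handwheel '[[[0,-0.2,0,0],[0,-0.3,0,0],[0,-0.5,0,0],[0,-1,0,0],[0,0,0,0]]]'
python3 - <<'E'
from h import *
print(state()['tool_pos'],state()['force'],state()['gripper_width'])
im=imaging.grab_frame("wrist");cv2.imwrite("pics/d_wrist.png",im[:,:,::-1])
im=imaging.grab_frame("side");cv2.imwrite("pics/d_side.png",cv2.resize(im[140:240,300:420,::-1],None,fx=5,fy=5))
E
```

```text
time: 3.98
tool_pos: [0.5991, -0.3274, 0.0325]
orientation: [-89.9, -0.1, -88.3]
force: [-0.7, -0.7, -1.8]
gripper_width: 0.0315
[ 0.59911313 -0.32737226  0.03254301] [-0.66294665 -0.69980406 -1.79440597] 0.031530875711497965
```

View pics/d_wrist.png

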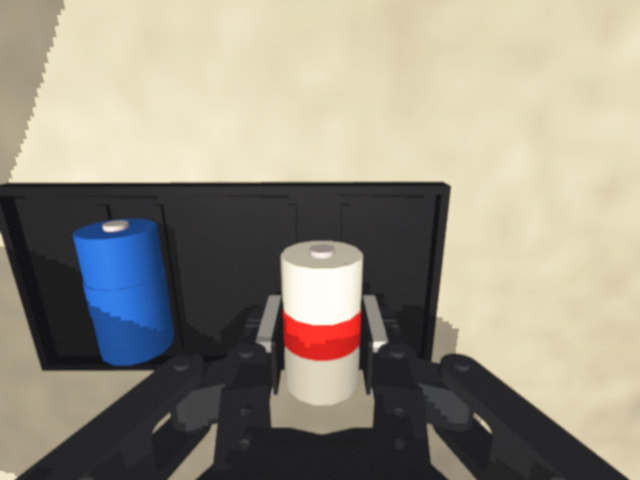

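View pics/d_side.png

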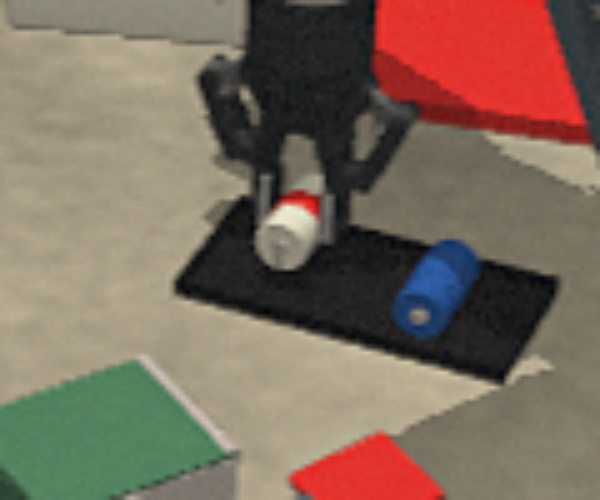

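```bash
python3 -m handwheel '[[[0,-4,0,-0.1],[0,-4,0,-0.15],[0,-4,0,-0.15],[0,-4,0,-0.15],[0,-4,0,-0.15]]]'; python3 -m handwheel '[[[0,0,0,-0.15],[0,0,0,-0.1],[-2.5,0,4.9,0],[-2.5,0,4.9,0],[-2.5,0,4.9,0]]]';python3 -m handwheel '[[[-2.5,0,4.9,0],[-2.5,0,4.9,0],[-2.5,0,4.9,0],[-2.5,0,4.9,0],[0,0,0,0]]]';python3 -m handwheel '[[[0,0,0,0],[0,0,0,0]]]'
python3 - <<'E'
from h import *
print(state()['tool_pos'],state()['force'],state()['gripper_width'])
W=cam("wrist");im=imaging.grab_frame("wrist");cv2.imwrite("pics/e_wrist.png",im[:,:,::-1])
np.savez("e.npz",V=W['V'],p=[W['f'],W['cx'],W['cy']])
S=cam("scene");print(plane(S,355,365,0))
for b in blobs(im,(60,80,40),(85,255,255),300):print(b)
E
```

```text
time: 4.7
tool_pos: [0.5982, -0.3269, 0.2324]
orientation: [-90.0, 0.0, -47.9]
force: [0.3, -1.9, -1.1]
gripper_width: 0.0317
time: 5.32
tool_pos: [0.6179, -0.1616, 0.231]
orientation: [-90.0, 0.0, -33.9]
force: [0.3, 0.0, -0.7]
gripper_width: 0.0315
time: 5.95
tool_pos: [0.6441, 0.0591, 0.2307]
orientation: [-90.0, 0.1, -33.6]
force: [0.3, -0.1, -1.3]
gripper_width: 0.0323
time: 6.2
tool_pos: [0.6441, 0.0541, 0.2313]
orientation: [-90.0, 0.0, -33.9]
force: [0.8, 0.2, -1.3]
gripper_width: 0.0315
[0.64412828 0.0541172  0.2312672 ] [ 0.78972302  0.19215813 -1.34768601] 0.03148275818153275
[0.79470917 0.13406771 0.        ]
([215.6, 117.5], 28349, [[298, 38], [303, 198], [143, 200], [115, 40]])
```

View pics/e_wrist.png

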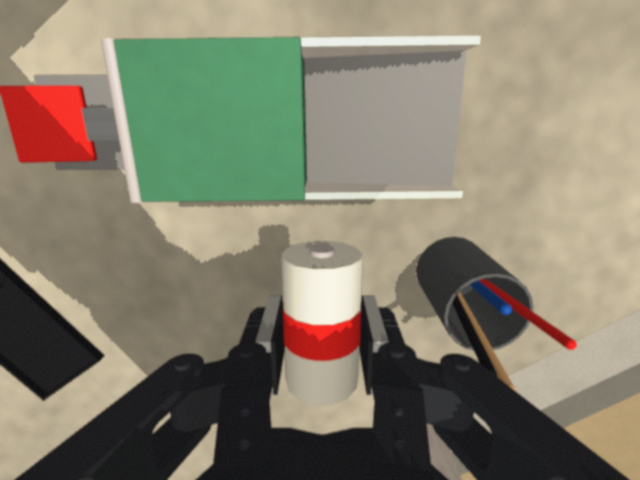

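Run:
```python
from h import *
W=cam("wrist")
q={}
for k,u,v,z in(('lidA',302,38,.159),('lidB',305,200,.159),('lidC',137,202,.159),('lidD',108,39,.159),('railA_end_out',480,36.5,.155),('railA_end_in',479,46,.155),('railB_end_in',462,191,.155),('railB_end_out',462,198,.155),('rampend1',466,50,.136),('rampend2',453,190,.136),('pad',48,123,.063)):
    q[k]=plane(W,u,v,z);print(k,q[k].round(4))
e=(q['railA_end_out']+q['railB_end_out'])/2
f=(q['lidA']+q['lidB'])/2;hh=(q['lidC']+q['lidD'])/2
for a in((e-f),(f-hh),(e-hh),(e-q['pad'])):print(np.linalg.norm(a[:2]),np.degrees(np.arctan2(a[1],a[0])))
ya=q['railA_end_out']-q['railB_end_out'];print('y',np.degrees(np.arctan2(ya[1],ya[0])),np.linalg.norm(ya[:2]))
u=np.array([np.cos(np.radians(56.4)),np.sin(np.radians(56.4))])
print('origin from end',e[:2]-.1*u,'from f',f[:2]-.004*u,'from hinge',hh[:2]+.1*u,'pad',q['pad'][:2]+.205*u)
# two-view: first wrist image W0 corners
V=np.array([[ 9.99999659e-01,-3.06255169e-04,-7.66354538e-04,-4.98450791e-01],[4.51674370e-05,9.47514329e-01,-3.19713301e-01,4.11562466e-02],[8.24045757e-04,3.19713157e-01,9.47514020e-01,-3.80312674e-01],[0,0,0,1]])
W0=dict(W);W0['V']=V
for n,a,b in(('A',(389,58),(302,38)),('B',(510,149),(305,200)),('C',(407,284),(137,202)),('D',(291,209),(108,39)),('pad',(275.2,303.9),(48,123))):
    x,er=tri([ray(W0,*a),ray(W,*b)]);print(n,x.round(4),np.round(np.array(er)*1000,1))
```

```text
lidA [0.5363 0.1138 0.159 ]
lidB [0.6084 0.0656 0.159 ]
lidC [ 0.5527 -0.0192  0.159 ]
lidD [0.4796 0.0288 0.159 ]
railA_end_out [0.5882 0.1934 0.155 ]
railA_end_in [0.592 0.191 0.155]
railB_end_in [0.6578 0.1474 0.155 ]
railB_end_out [0.6617 0.1454 0.155 ]
rampend1 [0.5911 0.1916 0.136 ]
rampend2 [0.6611 0.1469 0.136 ]
pad [ 0.4539 -0.0872  0.063 ]
0.09553643791820733 56.58836768536136
0.10174062883779418 56.521076444483725
0.1972770327755879 56.55366393951439
0.30841922898529694 56.31574834868699
y 146.8618819498883 0.08780066104765567
origin from end [0.56958332 0.08613151] from f [0.57010175 0.08634424] from hinge [0.57153126 0.08810733] pad [0.56731358 0.08353481]
A [0.5354 0.1137 0.1535] [0.5 0.5]
B [0.609  0.0649 0.1547] [0. 0.]
C [ 0.5531 -0.0181  0.1621] [0.5 0.5]
D [0.4803 0.0298 0.1607] [0.5 0.5]
pad [ 0.454  -0.0869  0.0635] [0. 0.]
```

```bash
python3 -m handwheel '[[[-4,0,2.3,-0.01],[-4,0,2.3,0],[0,3,0,0],[0,2.5,0,0],[0,0,0,0]]]';python3 -m handwheel '[[[0,0,0,0]]]';python3 -m handwheel '[[[0,0,0,0]]]'
python3 - <<'E'
from h import *
im=imaging.grab_frame("wrist");cv2.imwrite("pics/f_wrist.png",im[:,:,::-1])
im=imaging.grab_frame("side");cv2.imwrite("pics/f_side.png",cv2.resize(im[150:320,230:420,::-1],None,fx=3.5,fy=3.5))
E
```

```text
time: 6.88
tool_pos: [0.602, 0.1369, 0.1749]
orientation: [-90.1, 0.1, -33.3]
force: [0.2, -0.4, -1.1]
gripper_width: 0.0317
time: 7.0
tool_pos: [0.6034, 0.1374, 0.1775]
orientation: [-90.0, -0.0, -33.3]
force: [-0.6, 0.6, -0.8]
gripper_width: 0.0314
time: 7.12
tool_pos: [0.6036, 0.1377, 0.1775]
orientation: [-89.9, -0.1, -33.3]
force: [0.0, -0.2, -0.9]
gripper_width: 0.0314
```

View pics/f_wrist.png

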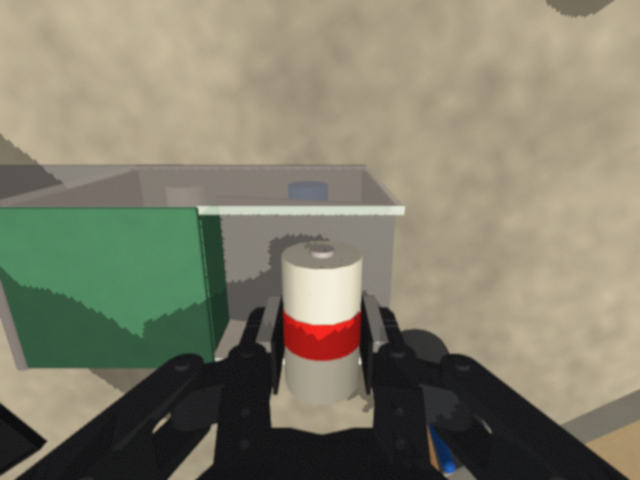

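View pics/f_side.png

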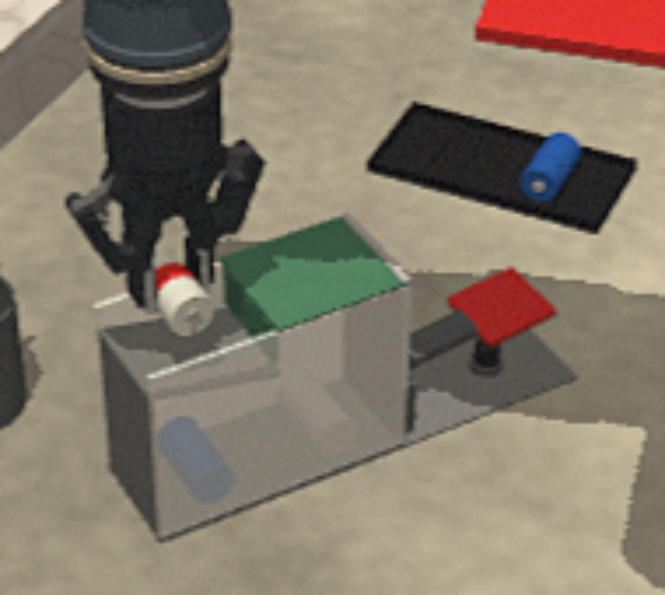

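```bash
python3 -m handwheel '[[[0,1.5,0,0],[0,1.5,0,0],[0,0,0,0]]]';python3 -m handwheel '[[[0,0.3,0,0],[0,0,0,0]]]';python3 -m handwheel '[[[0,0.2,0,0],[0,0,0,0]]]'
```

```text
time: 7.6
tool_pos: [0.6019, 0.1377, 0.1444]
orientation: [-90.1, 0.1, -33.3]
force: [1.1, 0.8, -1.5]
gripper_width: 0.0315
time: 7.85
tool_pos: [0.6031, 0.1379, 0.1434]
orientation: [-90.0, -0.0, -33.3]
force: [0.7, 0.7, -1.4]
gripper_width: 0.031
time: 8.1
tool_pos: [0.603, 0.1379, 0.1413]
orientation: [-90.0, 0.0, -33.3]
force: [-1.0, -0.4, -0.6]
gripper_width: 0.0311
```

```bash
python3 -m handwheel '[[[0,0.2,0,0],[0,0,0,0]]]';python3 -m handwheel '[[[0,0.1,0,0],[0,0,0,0]]]'
python3 - <<'E'
from h import *
im=imaging.grab_frame("wrist");cv2.imwrite("pics/g_wrist.png",im[:,:,::-1])
im=imaging.grab_frame("side");cv2.imwrite("pics/g_side.png",cv2.resize(im[190:290,250:370,::-1],None,fx=5,fy=5))
E
```

```text
time: 8.35
tool_pos: [0.6029, 0.1379, 0.1391]
orientation: [-90.0, 0.0, -33.3]
force: [-0.9, 0.0, -1.1]
gripper_width: 0.0318
time: 8.6
tool_pos: [0.6029, 0.1379, 0.1382]
orientation: [-90.0, 0.0, -33.3]
force: [-0.7, -0.3, 0.3]
gripper_width: 0.0316
```

View pics/g_side.png

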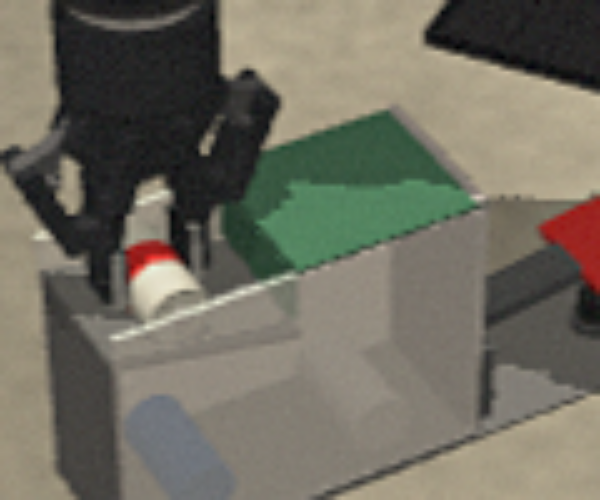

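View pics/g_wrist.png

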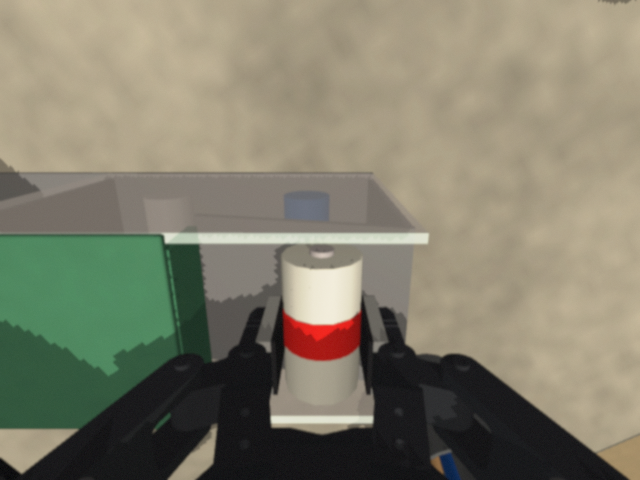

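```bash
python3 -m handwheel '[[[0,-0.1,0,0],[0.25,0,0,0],[0,0,0,0],[0,0.1,0,0],[0,0,0,0]]]';python3 -m handwheel '[[[0,0.05,0,0],[0,0,0,0]]]'
```

```text
time: 9.32
tool_pos: [0.605, 0.1365, 0.1382]
orientation: [-90.0, 0.0, -33.3]
force: [-0.5, -0.1, -1.6]
gripper_width: 0.0315
time: 9.57
tool_pos: [0.605, 0.1365, 0.1378]
orientation: [-90.0, 0.0, -33.3]
force: [-0.3, -0.8, -0.8]
gripper_width: 0.0316
```

```bash
python3 -m handwheel '[[[0,0.1,0,0],[0,0,0,0]]]';python3 -m handwheel '[[[0,0.1,0,0],[0,0,0,0]]]'
```

```text
time: 9.82
tool_pos: [0.6051, 0.1366, 0.1376]
orientation: [-90.0, -0.0, -33.3]
force: [-3.7, -0.7, 8.5]
gripper_width: 0.0318
time: 10.07
tool_pos: [0.6052, 0.1365, 0.1375]
orientation: [-89.9, -0.1, -33.3]
force: [-8.5, -2.2, 20.4]
gripper_width: 0.0316
```

```bash
python3 -m handwheel '[[[0,-0.15,0,0],[0,0,0,0]]]';python3 -m handwheel '[[[0,0,0,0],[0,0,0,0]]]' 0.45;python3 -m handwheel '[[[0,0,0,0],[0,0,0,0],[0,0,0,0]]]' 0.55
python3 - <<'E'
from h import *
im=imaging.grab_frame("wrist");cv2.imwrite("pics/i_wrist.png",im[:,:,::-1])
E
```

```text
time: 10.32
tool_pos: [0.6052, 0.1366, 0.1376]
orientation: [-90.0, -0.0, -33.3]
force: [-2.5, -0.1, 6.1]
gripper_width: 0.0314
time: 10.58
tool_pos: [0.605, 0.1364, 0.1371]
orientation: [-90.0, 0.0, -33.3]
force: [-0.8, -0.3, -0.1]
gripper_width: 0.0385
time: 10.95
tool_pos: [0.605, 0.1365, 0.1373]
orientation: [-90.0, 0.0, -33.3]
force: [-0.7, -0.8, 0.2]
gripper_width: 0.0473
```

View pics/i_wrist.png

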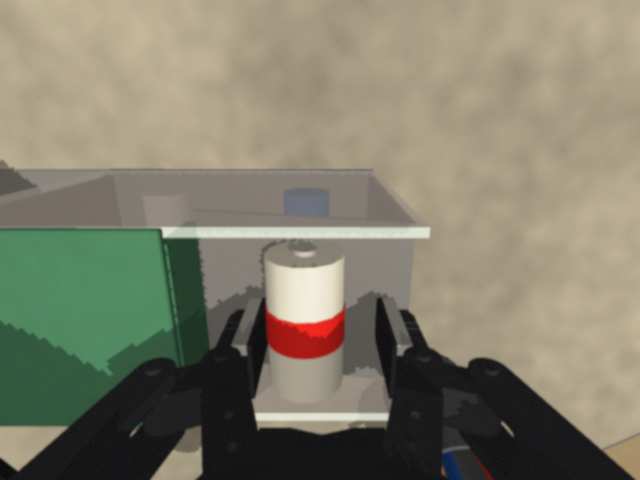

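```bash
python3 -m handwheel '[[[0,-0.5,0,0],[0,-0.8,0,0],[0,-1,0,0],[0,-1.5,0,0],[0,-2,0,0]]]';python3 -m handwheel '[[[2,-2,-2,0],[2,0,-4,0],[2,0,-4,0],[0,0,0,0],[0,0,0,0]]]' 0 40
python3 - <<'E'
from h import *
im=imaging.grab_frame("wrist");cv2.imwrite("pics/j_wrist.png",im[:,:,::-1])
im=imaging.grab_frame("side");cv2.imwrite("pics/j_side.png",cv2.resize(im[180:320,230:400,::-1],None,fx=4,fy=4))
E
```

```text
time: 11.62
tool_pos: [0.605, 0.1365, 0.1965]
orientation: [-90.0, 0.0, -33.3]
force: [0.3, 0.0, 0.3]
gripper_width: 0.0471
time: 12.25
tool_pos: [0.6006, 0.0202, 0.216]
orientation: [-90.0, -0.0, -33.3]
force: [-0.6, 0.6, 0.5]
gripper_width: 0.0
```

View pics/j_wrist.png

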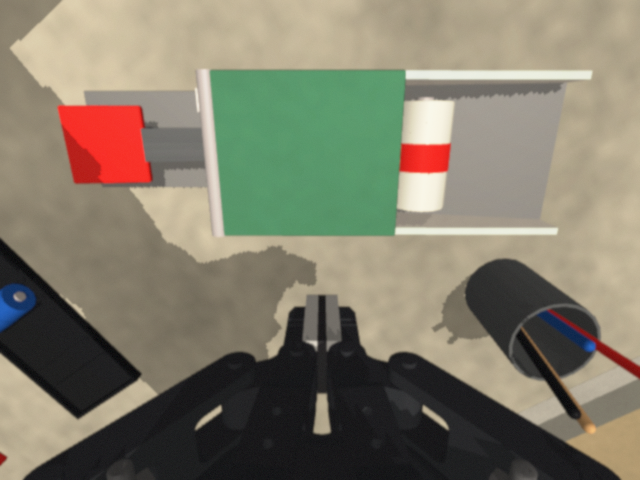

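View pics/j_side.png

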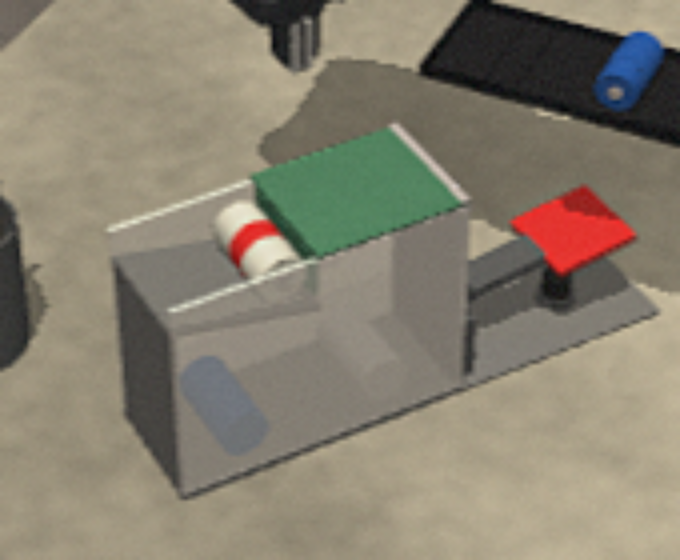

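```bash
python3 -m handwheel '[[[-1.6,0,-4.25,0],[-1.6,0,-4.25,0],[-1.6,0,-4.25,0],[-1.6,0,-4.25,0],[0,0,0,0]]]';python3 -m handwheel '[[[0,4,0,0],[0,4,0,0],[0,4,0,0],[0,0,0,0],[0,0,0,0]]]'
python3 - <<'E'
from h import *
W=cam("wrist");im=imaging.grab_frame("wrist");cv2.imwrite("pics/k_wrist.png",im[:,:,::-1])
im=imaging.grab_frame("side");cv2.imwrite("pics/k_side.png",cv2.resize(im[180:320,280:450,::-1],None,fx=4,fy=4))
t=state()['tool_pos'];print(t,proj(W,(*t[:2],.063)))
E
```

```text
time: 12.98
tool_pos: [0.4521, -0.0875, 0.2159]
orientation: [-90.0, -0.0, -33.3]
force: [1.3, 0.1, 0.2]
gripper_width: -0.0001
time: 13.6
tool_pos: [0.4547, -0.0867, 0.0967]
orientation: [-90.0, -0.1, -33.2]
force: [0.4, -0.3, -0.6]
gripper_width: 0.0001
[ 0.45494227 -0.08698223  0.09698451] (np.float64(322.242663484802), np.float64(282.83247383331025))
```

View pics/k_wrist.png

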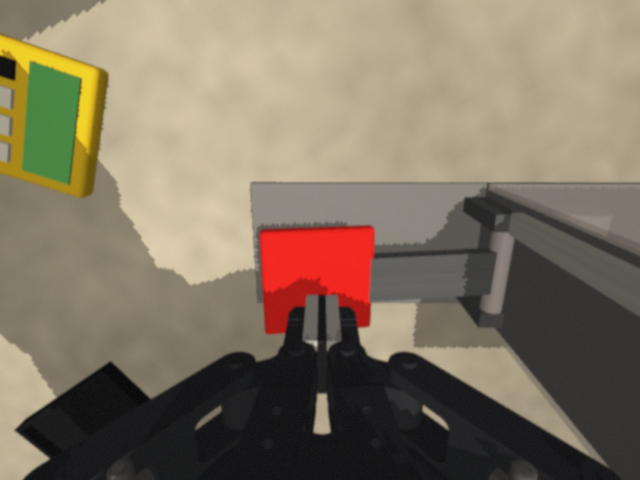

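View pics/k_side.png

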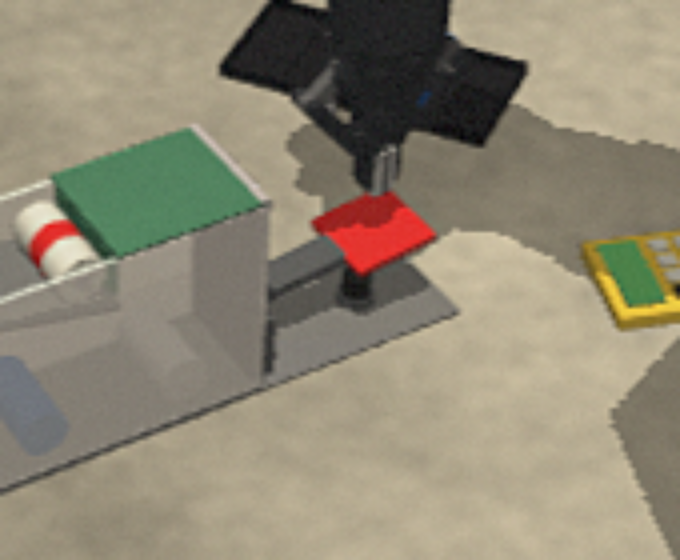

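```bash
python3 -m handwheel '[[[0,1.4,0,0],[0,1,0,0],[0,0.5,0,0],[0,0,0,0]]]';python3 -m handwheel '[[[0,0.2,0,0],[0,0.2,0,0],[0,0,0,0]]]';python3 -m handwheel '[[[0,0.2,0,0],[0,0.2,0,0],[0,0,0,0]]]'
```

```text
time: 14.2
tool_pos: [0.4532, -0.087, 0.0659]
orientation: [-90.0, 0.1, -33.3]
force: [-0.0, -0.1, -0.1]
gripper_width: -0.0002
time: 14.58
tool_pos: [0.4537, -0.0872, 0.0625]
orientation: [-90.0, -0.0, -33.3]
force: [-0.5, -1.9, 3.8]
gripper_width: 0.0001
time: 14.95
tool_pos: [0.4537, -0.0872, 0.0583]
orientation: [-90.0, -0.0, -33.3]
force: [0.1, -1.9, 5.4]
gripper_width: -0.0001
```

```bash
python3 -m handwheel '[[[0,0.2,0,0],[0,0.2,0,0],[0,0.2,0,0],[0,0.2,0,0],[0,0,0,0]]]';python3 -m handwheel '[[[0,0.2,0,0],[0,0.2,0,0],[0,0.2,0,0],[0,0,0,0]]]';python3 -m handwheel '[[[0,0.1,0,0],[0,0.1,0,0],[0,0,0,0]]]';python3 -m handwheel '[[[0,0.1,0,0],[0,0,0,0]]]'
python3 - <<'E'
from h import *
im=imaging.grab_frame("side");cv2.imwrite("pics/l_side.png",cv2.resize(im[180:320,250:420,::-1],None,fx=4,fy=4))
E
```

```text
time: 15.58
tool_pos: [0.4536, -0.0873, 0.0504]
orientation: [-90.0, -0.0, -33.3]
force: [-1.7, -3.4, 7.0]
gripper_width: -0.0
time: 16.08
tool_pos: [0.4536, -0.0873, 0.0444]
orientation: [-90.0, -0.0, -33.3]
force: [-1.6, -4.1, 8.4]
gripper_width: 0.0001
time: 16.45
tool_pos: [0.4537, -0.0872, 0.0425]
orientation: [-90.0, -0.0, -33.3]
force: [-2.9, -3.4, 8.9]
gripper_width: -0.0
time: 16.7
tool_pos: [0.4537, -0.0872, 0.0415]
orientation: [-90.0, -0.0, -33.3]
force: [-2.4, -3.1, 7.7]
gripper_width: -0.0001
```

View pics/l_side.png

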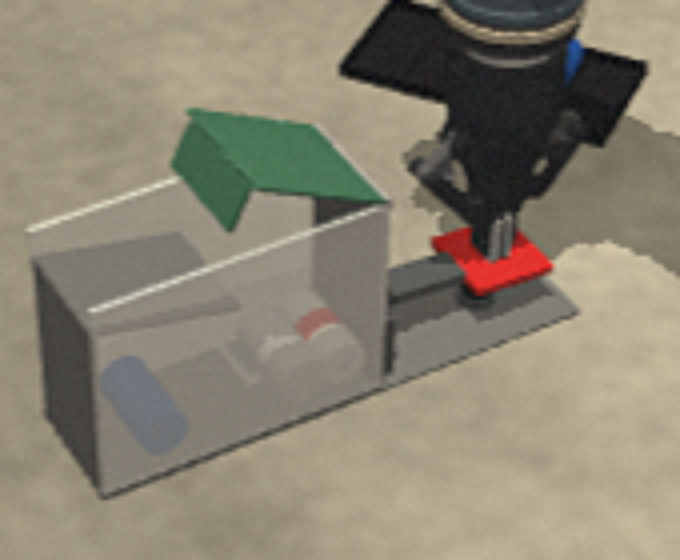

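```bash
for i in 1 2 3; do python3 -m handwheel '[[[0,0.1,0,0],[0,0,0,0]]]'|grep -E "pos|force"; done
```

```text
tool_pos: [0.4537, -0.0872, 0.0405]
force: [-2.2, -2.4, 8.2]
tool_pos: [0.4537, -0.0872, 0.0396]
force: [-2.1, -2.8, 8.9]
tool_pos: [0.4538, -0.0871, 0.0386]
force: [-2.1, -3.1, 8.6]
```

```bash
python3 -m handwheel '[[[0,0.1,0,0],[0,0,0,0]]]'|grep -E "pos|force"; python3 -m handwheel '[[[0,0.1,0,0],[0,0,0,0]]]'|grep -E "pos|force"
```

```text
tool_pos: [0.4538, -0.0871, 0.0376]
force: [-2.1, -2.0, 9.0]
tool_pos: [0.4539, -0.0871, 0.0366]
force: [-2.2, -0.9, 9.6]
```

```bash
for i in 1 2 3; do python3 -m handwheel '[[[0,0.1,0,0],[0,0,0,0]]]'|grep -E "pos|force"; done
```

```text
tool_pos: [0.4539, -0.087, 0.0356]
force: [-1.3, -0.9, 9.0]
tool_pos: [0.4539, -0.087, 0.0347]
force: [-1.1, 0.0, 9.5]
tool_pos: [0.454, -0.0869, 0.0337]
force: [-2.1, -0.1, 11.6]
```

```bash
python3 -m handwheel '[[[0,0.05,0,0],[0,0,0,0]]]'|grep -E "pos|force";  python3 -m handwheel '[[[0,0.05,0,0],[0,0,0,0]]]'|grep -E "pos|force"
```

```text
tool_pos: [0.454, -0.0869, 0.0333]
force: [-2.7, 0.6, 13.1]
tool_pos: [0.4541, -0.0868, 0.0329]
force: [-2.0, 0.9, 14.1]
```

```bash
python3 -m handwheel '[[[0,0.05,0,0],[0,0,0,0]]]'|grep -E "pos|force";  python3 -m handwheel '[[[0,0.05,0,0],[0,0,0,0],[0,0,0,0]]]'|grep -E "pos|force|time"
python3 - <<'E'
from h import *
im=imaging.grab_frame("side");cv2.imwrite("pics/m_side.png",cv2.resize(im[180:320,250:420,::-1],None,fx=4,fy=4))
E
```

```text
tool_pos: [0.4541, -0.0868, 0.0325]
force: [-2.5, 1.5, 16.4]
time: 19.88
tool_pos: [0.4541, -0.0868, 0.032]
force: [-3.3, 0.5, 17.4]
```

View pics/m_side.png

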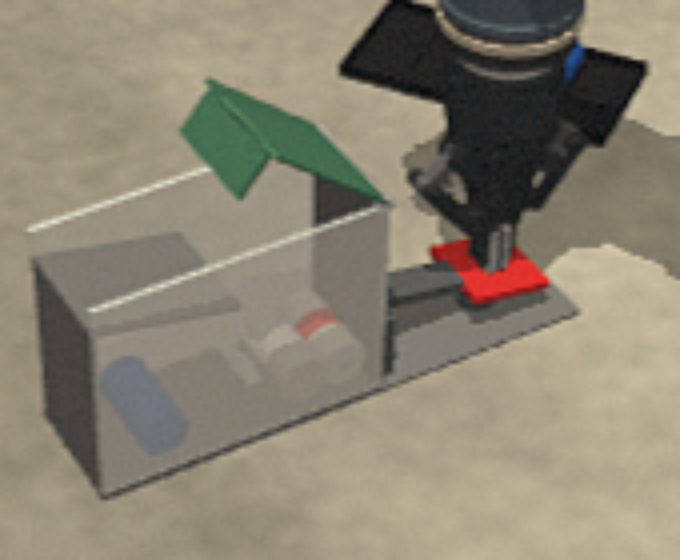

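```bash
python3 -m handwheel '[[[0,-0.1,0,0],[0,-0.1,0,0],[0,-0.1,0,0],[0,-0.1,0,0],[0,-0.1,0,0]]]'|grep -E "pos|force"; python3 -m handwheel '[[[0,-0.1,0,0],[0,-0.1,0,0],[0,-0.1,0,0],[0,-0.1,0,0],[0,-0.1,0,0]]]'|grep -E "pos|force";python3 -m handwheel '[[[0,-0.1,0,0],[0,-0.1,0,0],[0,-0.1,0,0],[0,-0.1,0,0],[0,-0.1,0,0]]]'|grep -E "pos|force";python3 -m handwheel '[[[0,-0.1,0,0],[0,-0.1,0,0],[0,-0.1,0,0],[0,-0.1,0,0],[0,-0.1,0,0]]]'|grep -E "pos|force";python3 -m handwheel '[[[0,-0.1,0,0],[0,-0.1,0,0],[0,-0.1,0,0],[0,-0.1,0,0],[0,-0.1,0,0]]]'|grep -E "pos|force"
```

```text
tool_pos: [0.4538, -0.0871, 0.0367]
force: [-2.2, -2.0, 9.2]
tool_pos: [0.4537, -0.0872, 0.0416]
force: [-1.7, -3.2, 7.7]
tool_pos: [0.4536, -0.0872, 0.0466]
force: [-2.1, -3.9, 7.3]
tool_pos: [0.4538, -0.0871, 0.0515]
force: [-1.0, -1.6, 6.2]
tool_pos: [0.4539, -0.0868, 0.0565]
force: [1.0, 0.2, 4.9]
```

```bash
python3 -m handwheel '[[[0,-0.08,0,0],[0,-0.08,0,0],[0,-0.08,0,0],[0,-0.08,0,0],[0,-0.08,0,0]]]'|grep -E "pos|force"; python3 -m handwheel '[[[0,-0.06,0,0],[0,-0.06,0,0],[0,-0.06,0,0],[0,-0.06,0,0],[0,-0.06,0,0]]]'|grep -E "pos|force";python3 -m handwheel '[[[0,-0.06,0,0],[0,-0.06,0,0],[0,-0.1,0,0],[0,0,0,0]]]'|grep -E "pos|force"
```

```text
tool_pos: [0.4535, -0.087, 0.0603]
force: [1.9, 2.3, 4.1]
tool_pos: [0.4535, -0.087, 0.0633]
force: [1.7, 1.8, 2.8]
tool_pos: [0.4535, -0.0871, 0.0655]
force: [-0.3, 0.8, 0.0]
```

Free of the pedal; I'll lift clear and check.

```bash
python3 -m handwheel '[[[0,-1,0,0],[0,-3,0,0],[0,-5,0,0],[0,-5,0,0],[0,0,0,0]]]'; python3 -m handwheel '[[[2,0,-3,0],[2,0,-3,0],[0,0,0,0]]]'
python3 - <<'E'
from h import *
im=imaging.grab_frame("side");cv2.imwrite("pics/n_side.png",cv2.resize(im[150:320,230:430,::-1],None,fx=4,fy=3.5))
im=imaging.grab_frame("scene");cv2.imwrite("pics/n_scene.png",im[:,:,::-1])
for k,lo,hi in(('pad',(0,170,90),(4,255,255)),('lid',(60,80,40),(85,255,255)),('blue',(100,150,60),(125,255,255))):
  print(k,[b for b in blobs(im,lo,hi,100) if 140<b[0][0]<420 and 180<b[0][1]<330])
E
```

```text
time: 25.42
tool_pos: [0.4554, -0.0874, 0.2096]
orientation: [-89.9, -0.3, -33.3]
force: [-0.1, -0.3, -0.1]
gripper_width: 0.0002
time: 25.8
tool_pos: [0.4536, -0.1607, 0.2051]
orientation: [-90.0, 0.0, -33.4]
force: [0.4, 1.2, -0.7]
gripper_width: -0.0002
pad [([258.3, 230.8], 417, [[256, 219], [274, 229], [262, 243], [243, 232]])]
lid [([315.7, 229.9], 682, [[307, 211], [341, 226], [324, 249], [293, 236], [291, 228]])]
blue [([389.1, 201.0], 146, [[410, 205], [406, 209], [368, 197], [372, 193]]), ([162.1, 256.9], 276, [[174, 251], [173, 262], [151, 262], [151, 252]])]
```

View pics/n_side.png

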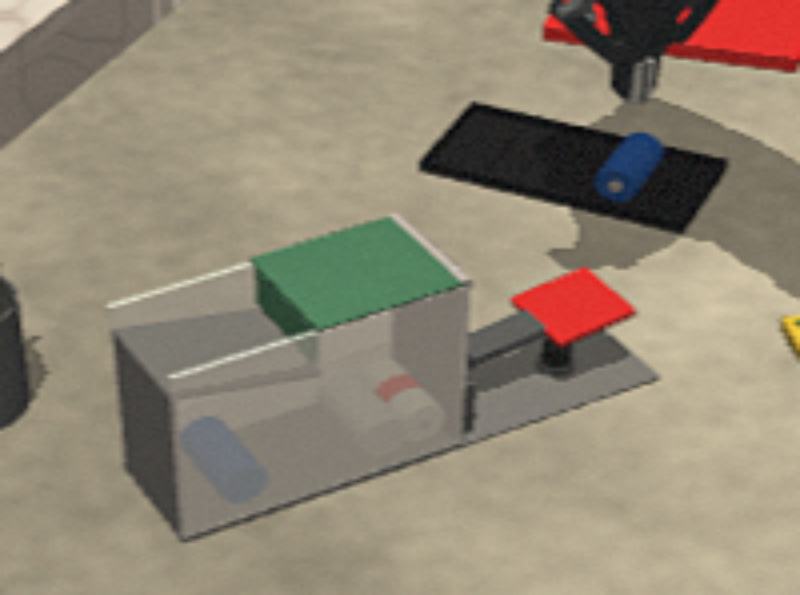

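View pics/n_scene.png

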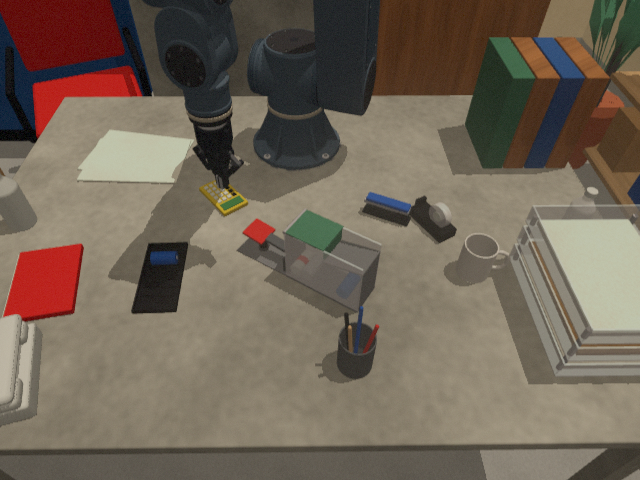

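Scene view: the lid is shut and the pad has returned to (258.3, 230.8), exactly its starting pixel position. The side view shows the red-banded cell inside the bin. The blue cell is unmoved in the tray at (162, 257), and the bystanders are in place.

```bash
python3 -c "
from rig import job
print(job.finish_job())"
```

```text
the job is handed in; nothing more can be done
None
```

The spent battery is in the bin with the lid shut, and the job was handed in at about 26 s.

- **Battery:** I gripped it at its red band and lowered it across the ramp about 60 mm up from the foot. When released, it rolled down and rested against the shut flap. While finding the ramp surface I overshot slightly, and the battery was pressed onto the ramp with about 20 N for a moment before I eased off.
- **Pedal:** I pressed it with shut fingers in 2 mm steps, then 1 mm and finer. The stop showed at about 30 mm down, where the force began rising about 3–4 N per mm instead of 0.2. I ended at 17.4 N measured straight down (about 18 N with sideways drag), below the 25 N limit. The battery rolled in while the lid was up.
- **Closing:** I eased the pedal up at 5–8 mm/s. Contact held until the pad was back at its upper position, so the lid did not drop.
- **Last checks:** The pad was back at its starting pixels, and the lid looked shut. The battery was visible inside the bin. The fresh battery and the other things looked unmoved, and the robot was clear.
- **Disagreements:** Positions from the different cameras varied by 2–3 mm, and one lid corner by about 1 cm. I used the wrist camera's values.

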